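Sort the swapped samples back into their colour dishes

ROBOT

A 6-joint arm with a two-finger parallel gripper is mounted at the origin on a cart in front of the work surface, level with it; the furniture and walls round the work are solid. World frame = base frame: x ahead of the robot, y to its left, z up, the work surface at z = 0. Lengths are in mm, angles in rad, forces in N, time in s.
With the tool pointing down it reaches from about 275 to 825 mm from the base axis. Payload 5.2 kg.
Tool frame: the origin (TCP) lies at the very end of the fingers, on their centre line; the grasp point (between the pads) lies 19 mm behind it; z points along the fingers, y is the direction in which the jaws open and shut (so a half turn about z gives the same grasp; the last joint's range is limited). The gripper opens to 93 mm and grips with 3 to 60 N. Pads are 15 mm wide; open, the fingers measure 128 mm over their backs; the gripper's body (75 mm by 188 mm) begins 65 mm behind the grasp point.
Start: joints at [1.141, 0.259, 1.535, -0, 1.348, -0.203], TCP at [123.65, 535.925, 218.653] pointing down, gripper open.
Joint ranges: [-3.14, 3.14], [-0.91, 2.08], [0.19, 2.58], [-1.22, 4.36], [0.22, 2.71], [-3.12, 3.12]. Speed limits (rad/s): [2.57, 2.57, 3.14, 3.14, 3.14, 3.14].

INTERFACE

Orientations are given as [roll, pitch, yaw] about the fixed x, y, z axes, in that order (R = Rz(yaw) Ry(pitch) Rx(roll)).
In Python, from bench import robot gives the robot as it stands. The module is installed in compiled form; this text tells all that it offers. Calls block until the motion is done:
- robot.move_ptp(position, orientation): joint-space move of the TCP to a pose.
- robot.move_linear(position, ori=None, speed=150, f_stop=None): straight line of the TCP; ori=None keeps the orientation; speed is the mean speed in mm/s. With f_stop (N) it stops when the force on the tool has changed by that much, and returns True; else False.
- robot.move_j(angles): joint-space move.
- robot.move_gripper(opening): opening from 0.0 (shut) to 1.0 (fully open); the grip force is fixed at half the most; returns when the fingers have stopped.
- robot.sleep(seconds).
- robot.inverse_kinematics(position, orientation): joint angles nearest the present ones, or None.
- robot.get_image(name): name is "scene" or "top" or "wrist"; returns a dict with "img" (400x640x3 uint8, blue, green, red), "fovy" (degrees; the focal length in pixels is half the picture's height over the tangent of half this angle, whatever the lens; pixels are square), "cx", "cy" (the principal point, pixels), "k1" (the pictures are not rectified: a ray, as slopes to the right and down, at radius r is drawn at 1 + k1 r^2 times it, then the intrinsics apply), "eye" and "orientation" of the camera in the world. Camera axes: x right, y down, z forward; pixel columns grow to the right and rows downward; lengths in mm; the calibration is good to about 2 mm. A picture is of the moment at which its call begins. There is no depth.
A pose or a line that the arm cannot do raises robot.MotionError and nothing moves.
- robot.hand_in(): hands the job in, once; it reports no verdict.
Readings, each from a call of its own:
- robot.current_t(): time.
- robot.current_qpos(): joint angles.
- robot.current_joint_vel(): joint speeds.
- robot.current_joint_efforts(): joint torques, N m.
- robot.current_tcp_pos(): TCP position.
- robot.current_eef_rot(): TCP orientation.
- robot.current_contact_force(): force on the tool from outside, world axes, zero at the start.
- robot.current_ft_torque(): the same for the moment, N m.
- robot.current_gripper_width(): opening from 0.0 (shut) to 1.0 (fully open).
Only numpy, scipy, OpenCV 4.12 (cv2) and the standard library are available. Lean on these libraries where they do the work, as an engineer would, in place of code of your own. Each camera call takes 0.05 s, during which the arm holds its last target. There are 200 camera calls.

TASK

The four samples (three small vials and an amber bottle) have been mixed up: each stands in a dish of the wrong colour. Move every one to the dish with the colour of its cap, parking a sample in the empty black dish wherever you need a free spot, so that in the end each stands upright and flat inside the rim of its own dish and the black dish is empty again. Set the samples down rather than drop them, tip none over, and leave the mortar where it is.

Things in the scene. Friction and masses are not known exactly. Their poses are not given: they have to be found in the camera images.
- vial_red: clear sample vial with a red screw cap, 23 mm diameter, 51 mm tall (straight 23 mm body up to 42 mm, good to grip), about 20 g; origin at the centre of its underside, z up. Starts upright in a dish that is not its own
- vial_green: clear sample vial with a green screw cap, 23 mm diameter, 51 mm tall (straight 23 mm body up to 42 mm, good to grip), about 20 g; origin at the centre of its underside, z up. Starts upright in a dish that is not its own
- vial_yellow: clear sample vial with a yellow screw cap, 23 mm diameter, 51 mm tall (straight 23 mm body up to 42 mm, good to grip), about 20 g; origin at the centre of its underside, z up. Starts upright in a dish that is not its own
- bottle_white: amber (dark brown) bottle with a white cap, body 35 mm diameter up to about 50 mm high, narrowing to a 22 mm cap, 71 mm tall, about 55 g; origin at the centre of its underside, z up. Starts upright in a dish that is not its own
- dish_red: red round dish, fixed to the bench, 66 mm across: a flat floor 4 mm above the bench, 53 mm across, inside a raised rim whose top is 9 mm above the bench; origin at the centre of its underside on the bench, z up. Home of the vial with the red cap; at the start another sample stands in it
- dish_green: green round dish, fixed to the bench, 66 mm across: a flat floor 4 mm above the bench, 53 mm across, inside a raised rim whose top is 9 mm above the bench; origin at the centre of its underside on the bench, z up. Home of the vial with the green cap; at the start another sample stands in it
- dish_yellow: yellow round dish, fixed to the bench, 66 mm across: a flat floor 4 mm above the bench, 53 mm across, inside a raised rim whose top is 9 mm above the bench; origin at the centre of its underside on the bench, z up. Home of the vial with the yellow cap; at the start another sample stands in it
- dish_white: white round dish, fixed to the bench, 66 mm across: a flat floor 4 mm above the bench, 53 mm across, inside a raised rim whose top is 9 mm above the bench; origin at the centre of its underside on the bench, z up. Home of the bottle with the white cap; at the start another sample stands in it
- dish_black: black round dish, fixed to the bench, 66 mm across: a flat floor 4 mm above the bench, 53 mm across, inside a raised rim whose top is 9 mm above the bench; origin at the centre of its underside on the bench, z up. Empty at the start: the parking place
- mortar: white porcelain mortar (open bowl), 68 mm across, 42 mm tall, loose, standing among the dishes; not part of the job; origin at the centre of its underside, z up. Also: fixed microscopes up to 0.5 m tall stand at the left (from y = 0.32, x = 0.45 on) and right (from y = -0.40, x = 0.5 on): keep the arm clear of them, above all on the first move
Not all that is in view belongs to the job. Of the things that look like the dish_red, the smaller one is meant.

How it is judged (in metres and radians):
On the way:
1. one of the four samples has been set upright in the black dish and let go (((horizontal distance between vial_red and dish_black below 0.017 m and z of vial_red in the frame of dish_black between 0.002 and 0.007 m and angle between vial_red's own z axis and vertical below 0.1 rad and contact force between the fingers and vial_red below 0.05 N and linear speed of vial_red below 0.02 m/s) or (horizontal distance between vial_green and dish_black below 0.017 m and z of vial_green in the frame of dish_black between 0.002 and 0.007 m and angle between vial_green's own z axis and vertical below 0.1 rad and contact force between the fingers and vial_green below 0.05 N and linear speed of vial_green below 0.02 m/s) or (horizontal distance between vial_yellow and dish_black below 0.017 m and z of vial_yellow in the frame of dish_black between 0.002 and 0.007 m and angle between vial_yellow's own z axis and vertical below 0.1 rad and contact force between the fingers and vial_yellow below 0.05 N and linear speed of vial_yellow below 0.02 m/s) or (horizontal distance between bottle_white and dish_black below 0.011 m and z of bottle_white in the frame of dish_black between 0.002 and 0.007 m and angle between bottle_white's own z axis and vertical below 0.1 rad and contact force between the fingers and bottle_white below 0.05 N and linear speed of bottle_white below 0.02 m/s))), for 0.1 s.
At the end, for the whole second after the job is handed in: Each sample stands upright (within 0.1 rad), at rest and released, flat on the floor of the dish of its cap's colour (underside 2 to 7 mm above the dish's underside), its centre within 17 mm (vials) or 11 mm (bottle) of the dish's centre; the black dish is thereby empty (horizontal distance between vial_red and dish_red below 0.017 m and z of vial_red in the frame of dish_red between 0.002 and 0.007 m and angle between each of vial_red, vial_green, vial_yellow, bottle_white's own z axis and vertical below 0.1 rad and contact force between the fingers and vial_red below 0.05 N and linear speed of each of vial_red, vial_green, vial_yellow, bottle_white below 0.02 m/s and horizontal distance between vial_green and dish_green below 0.017 m and z of vial_green in the frame of dish_green between 0.002 and 0.007 m and contact force between the fingers and vial_green below 0.05 N and horizontal distance between vial_yellow and dish_yellow below 0.017 m and z of vial_yellow in the frame of dish_yellow between 0.002 and 0.007 m and contact force between the fingers and vial_yellow below 0.05 N and horizontal distance between bottle_white and dish_white below 0.011 m and z of bottle_white in the frame of dish_white between 0.002 and 0.007 m and contact force between the fingers and bottle_white below 0.05 N); the robot touches nothing.
It fails at once if a sample is tipped over (leaning more than 0.6 rad) (angle between any of vial_red, vial_green, vial_yellow, bottle_white's own z axis and vertical above 0.6 rad).
It fails at once if a sample is dropped or thrown (faster than 0.5 m/s while not held by the fingers) ((contact force between the fingers and vial_red below 0.01 N and linear speed of vial_red above 0.5 m/s) or (contact force between the fingers and vial_green below 0.01 N and linear speed of vial_green above 0.5 m/s) or (contact force between the fingers and vial_yellow below 0.01 N and linear speed of vial_yellow above 0.5 m/s) or (contact force between the fingers and bottle_white below 0.01 N and linear speed of bottle_white above 0.5 m/s)).
It fails at once if the mortar is shifted by more than 20 mm (distance of mortar from where it was at the start of the episode above 0.02 m).
It also fails if it takes over 115 s, if anything falls off the work surface, if the arm or the gripper's body presses on something with over 40 N, if the wrist force passes 120 N, or if a joint passes its speed limit or range.

## Working session

There is one attempt and no reset: what is moved stays moved. The work goes in short steps, each a Python script; the robot and the scene stay as the last script left them, time stands still between calls to the robot, and variables do not carry over. Pictures are saved under pics/ and viewed, about 12 in all and at most 16, crops included, and the job is handed in when it is done.

```bash
mkdir -p pics
python3 - <<'E'
from bench import robot
import cv2
for n in("scene","top"):
    d=robot.get_image(n); cv2.imwrite(f"pics/{n}0.png",d["img"]); print({k:v for k,v in d.items() if k!="img"})
print(robot.current_t(),robot.current_eef_rot(),robot.current_gripper_width())
E
```

```text
{'fovy': 46.041662992697496, 'cx': 316.3298588865349, 'cy': 204.19346056597215, 'k1': 0.014850092744537616, 'eye': array([  39.1447507 , -453.09219495,  772.88703983]), 'orientation': array([-2.40042998, -0.01739927, -0.81126807])}
{'fovy': 54.87587739378036, 'cx': 320.2260656733771, 'cy': 204.9838432215768, 'k1': -0.025755500274041204, 'eye': array([4.35275185e+02, 9.72007127e-01, 1.01485371e+03]), 'orientation': array([-3.0343847 , -0.02854205, -1.57843511])}
0.1 [-3.14005529e+00 -3.20332132e-04  2.91478576e+00] 1.0012237822767203
```

View pics/top0.png

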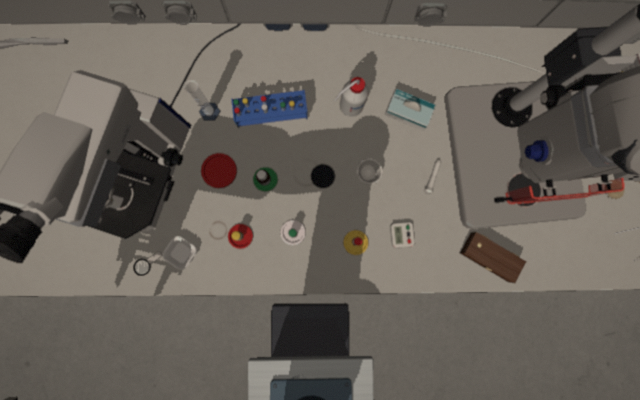

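View pics/scene0.png

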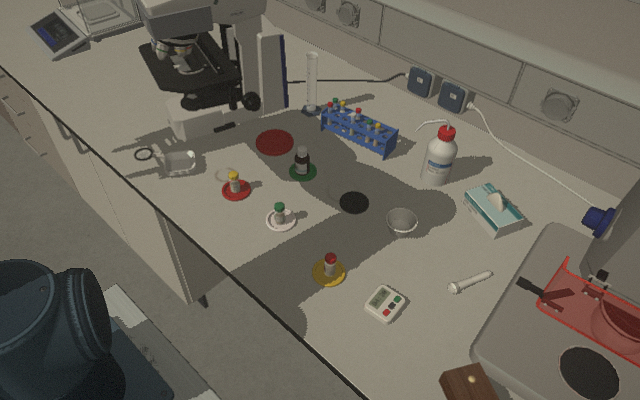

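The top view (up = +x, left = +y) shows the small red dish (241,236) holding the yellow vial, the white dish (293,232) the green vial, the yellow dish (356,242) the red vial and the green dish (265,179) the bottle. The black dish (322,176) is empty and the mortar is at (370,170). The larger red dish at (219,170) is a decoy. The scene view agrees.

```bash
cat > h.py <<'E'
import numpy as np, cv2
from scipy.spatial.transform import Rotation as R
from bench import robot
def ray(d,px):
    f=d["img"].shape[0]/2/np.tan(np.radians(d["fovy"])/2)
    K=np.array([[f,0,d["cx"]],[0,f,d["cy"]],[0,0,1]])
    s=cv2.undistortPoints(np.array([[px]],float),K,np.array([d["k1"],0,0,0,0]))[0,0]
    return R.from_euler("xyz",d["orientation"]).apply([*s,1])
def pt(d,px,z):
    v=ray(d,px); e=np.array(d["eye"]); return (e+v*(z-e[2])/v[2])[:2]
def hue_mask(img,color):
    h,s,v=cv2.split(cv2.cvtColor(img,cv2.COLOR_BGR2HSV)); h=h.astype(int)
    m={"red":((h<9)|(h>171))&(s>140)&(v>50),"yellow":(h>17)&(h<34)&(s>130)&(v>60),
       "green":(h>48)&(h<90)&(s>110)&(v>25),"black":(v<22),"white":(s<40)&(v>150)}[color]
    return m.astype(np.uint8)*255
def blobs(d,color,win,amin=8):
    """centroids/areas of colour blobs inside window (u0,v0,u1,v1)"""
    u0,v0,u1,v1=win; m=np.zeros(d["img"].shape[:2],np.uint8)
    m[v0:v1,u0:u1]=hue_mask(d["img"],color)[v0:v1,u0:u1]
    n,l,st,c=cv2.connectedComponentsWithStats(m)
    return [(c[i],st[i]) for i in range(1,n) if st[i][4]>=amin],m
E
python3 - <<'E'
from h import *
T=robot.get_image("top");S=robot.get_image("scene")
W={"red":((225,220,258,252),(218,172,256,204)),"white":((278,216,310,248),(262,198,300,236)),"yellow":((340,228,373,258),(308,246,350,292)),"green":((250,163,281,195),(286,140,320,184)),"black":((307,162,338,190),(336,188,372,217))}
for dish,(wt,ws) in W.items():
  for nm,d,w in(("top",T,wt),("scene",S,ws)):
    for c in ("red","yellow","green","white","black"):
      b,m=blobs(d,c,w)
      for ce,st in b:
        print(dish,nm,c,"px",ce.round(1),st,"z9",pt(d,ce,9).round(1),"z55",pt(d,ce,55).round(1))
def crop(d,r,k): u0,v0,u1,v1=r; return cv2.resize(d["img"][v0:v1,u0:u1],None,fx=k,fy=k,interpolation=cv2.INTER_CUBIC)
cv2.imwrite("pics/c.png",np.vstack([crop(T,(200,150,400,260),4)[:300], crop(T,(200,150,400,260),4)[240:440]]))
a=crop(T,(220,155,400,260),4);cv2.imwrite("pics/ct.png",np.clip(a*1.5,0,255).astype(np.uint8))
E
```

```text
red top red px [241.  235.8] [228 224  25  24 362] z9 [463.9 177.6] z55 [462.6 169.5]
red top yellow px [235.9 235.3] [232 232   9   8  57] z9 [465.3 190.8] z55 [463.9 182.1]
red scene red px [235.7 191.5] [222 180  28  21 296] z9 [456.7 174.8] z55 [431.6 137. ]
red scene yellow px [232.9 175.3] [229 172   9   8  65] z9 [485.9 219.6] z55 [459.  179.1]
white top green px [292.4 232.5] [290 230   6   6  31] z9 [471.5  44.4] z55 [469.9  42.4]
white top white px [291.5 233.9] [280 221  25  25 302] z9 [468.1  46.8] z55 [466.6  44.7]
white scene green px [275.5 207. ] [275 205   3   5   8] z9 [486.9  76.7] z55 [459.9  44.8]
white scene white px [269.4 212.8] [265 209  10   9  20] z9 [466.1  73.8] z55 [440.4  42. ]
white scene white px [287.  211.5] [284 209   7   6  25] z9 [495.4  49.3] z55 [467.9  19.1]
white scene white px [277.4 225.7] [265 219  29  13 135] z9 [453.3  35.1] z55 [428.3   5.7]
yellow top red px [357.5 241.1] [354 238   8   7  48] z9 [ 448.1 -125.2] z55 [ 447.5 -119.4]
yellow top yellow px [355.  242.3] [344 230  24  25 378] z9 [ 445.1 -118.6] z55 [ 444.6 -113.2]
yellow scene red px [330.3 257.9] [325 253  11  11  91] z9 [ 469.6 -101. ] z55 [ 443.7 -122.2]
yellow scene yellow px [327.8 274.1] [312 259  33  28 538] z9 [ 437.8 -123.4] z55 [ 413.8 -143.3]
green top green px [266.9 180.3] [254 168  23  23 214] z9 [609.4 111.6] z55 [601.5 106.5]
green top black px [267.2 177.8] [264 173   6   9  17] z9 [616.1 110.9] z55 [607.8 105.9]
green scene red px [288.4 144.5] [286 140   7  12  63] z9 [652.5 206.6] z55 [615.5 166.9]
black top black px [322.4 175.7] [312 165  22  22 383] z9 [621.4 -35. ] z55 [612.8 -33.3]
```

View pics/ct.png

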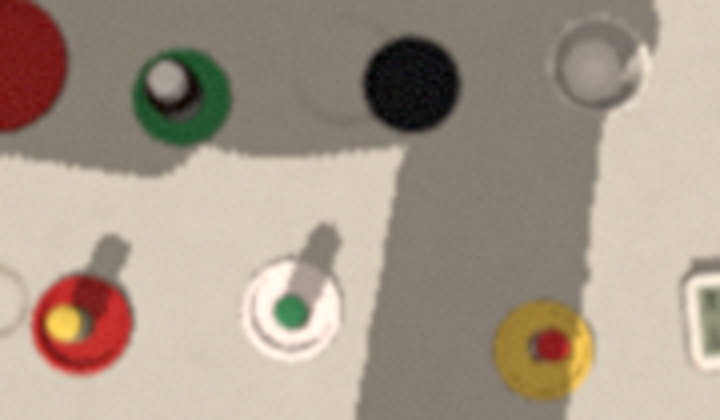

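The crop confirms which sample is in which dish. It also shows faint clear glass rings beside the black dish (crop 345,70) and left of the red dish (crop 5,300). Jaws opening along x keep the fingers away from both. Next I retract to clear the microscope and look with the wrist camera.

Run:
```python
from h import *
q=robot.current_qpos()
p0=np.array(robot.current_tcp_pos());o=robot.current_eef_rot()
# retract radially, then swing
r=np.array([p0[0],p0[1]])*350/np.hypot(*p0[:2])
robot.move_linear([r[0],r[1],300],o,speed=200)
robot.move_ptp([300,0,330],[np.pi,0,np.pi/2])
print(robot.current_t(),robot.current_qpos())
for i,p in enumerate([[400,150,330],[400,-60,330]]):
    robot.move_ptp(p,[np.pi,0,np.pi/2]); d=robot.get_image("wrist")
    print(robot.current_t(),{k:v for k,v in d.items() if k!="img"}); cv2.imwrite(f"pics/w{i}.png",d["img"]); np.save(f"w{i}.npy",d,allow_pickle=True)
```

```text
2.9417 [-3.76938349e-01 -2.83361952e-01  1.80242511e+00  3.42964419e-04
  1.62308675e+00 -3.78254701e-01]
3.7417 {'fovy': 67.51697114476016, 'cx': 318.61514314640635, 'cy': 203.77539881981386, 'k1': -0.012778549346528978, 'eye': array([399.36156001, 221.49501692, 494.68994949]), 'orientation': array([2.88172454e+00, 1.21094035e-03, 1.80200829e-03])}
4.6417 {'fovy': 67.51697114476016, 'cx': 318.61514314640635, 'cy': 203.77539881981386, 'k1': -0.012778549346528978, 'eye': array([399.76671557,  11.01503127, 495.35306295]), 'orientation': array([ 2.88295164e+00, -7.16433715e-04, -3.07855970e-03])}
```

View pics/w0.png

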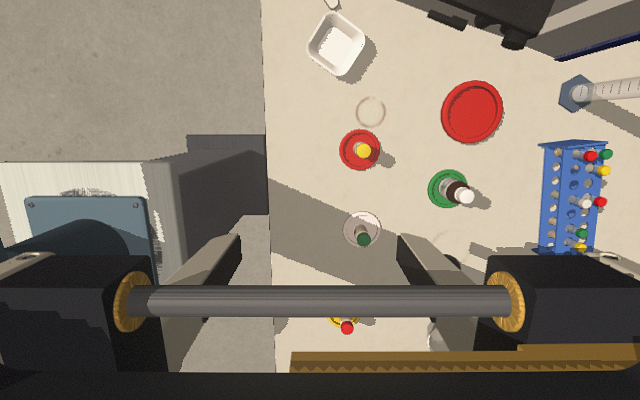

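View pics/w1.png

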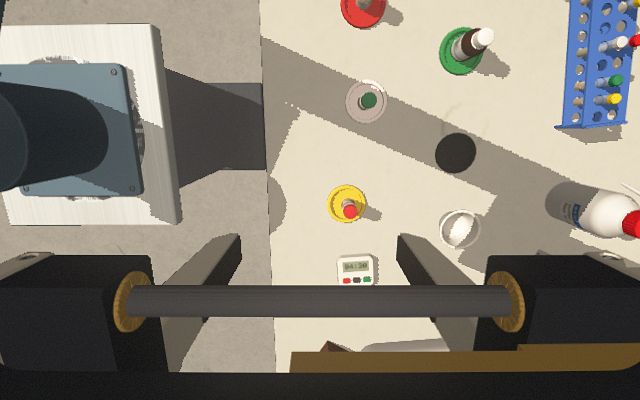

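w0 shows the red dish (361,150) with the yellow cap (363,151), the green dish (448,189) with the bottle cap (467,197), and the white dish (362,230) with the green cap (364,239). w1 shows the black dish (456,153), the yellow dish (347,204) with the red cap (350,212), the mortar (459,229) and the white dish (366,102).

Run:
```python
from h import *
w=[np.load(f"w{i}.npy",allow_pickle=True).item() for i in(0,1)]
T=robot.get_image("top")
def rep(nm,d,px,z): print(nm,px,pt(d,px,z).round(1))
def box(d,c,win):
    b,m=blobs(d,c,win,15); pts=cv2.findNonZero(m)
    x,y,W,H=cv2.boundingRect(pts); return (x+W/2-.5,y+H/2-.5),W,H
def cen(d,c,win):
    b,m=blobs(d,c,win,15); return tuple(max(b,key=lambda t:t[1][4])[0].round(1))
for nm,d,c,win in[("dish_red",w[0],"red",(335,125,385,175)),("dish_green",w[0],"green",(422,165,475,212)),("dish_green",w[1],"green",(435,22,485,76)),("dish_black",w[1],"black",(430,130,480,176)),("dish_yellow",w[1],"yellow",(322,182,372,225))]:
    try:
        p,W,H=box(d,c,win); rep(nm+f" {W}x{H}",d,p,6)
    except Exception as e: print(nm,e)
rep("dish_white",w[0],(361,230),6);rep("dish_white",w[1],(366,102),6);rep("black",w[1],(455.5,153),6);rep("mortar",w[1],(459.5,229),40)
for nm,d,c,win,z in[("cap_yel",w[0],"yellow",(345,135,380,165),51),("cap_grn",w[0],"green",(350,228,380,248),51),("cap_grn",w[1],"green",(350,88,382,112),51),("cap_red",w[1],"red",(335,200,365,222),51),("cap_white",w[0],"white",(455,185,480,210),72),("cap_white",w[1],"white",(474,22,500,50),72)]:
    try: rep(nm,d,cen(d,c,win),z)
    except Exception as e: print(nm,e)
for n,px in(("Tred",(240.2,235.7)),("Twhite",(292.6,232.4)),("Tyel",(355.7,242.2)),("Tgreen",(265.2,179.3)),("Tblack",(322.6,175.6))): rep(n,T,px,6)
for n,px,z in(("Tcap_yel",(235.9,235.3),53),("Tcap_grn",(292.4,232.5),53),("Tcap_red",(357.5,241.1),53),("Tcap_wh",(261.2,174.9),73)): rep(n,T,px,z)
big=cv2.resize(w[0]["img"][110:260,320:500],None,fx=4,fy=4); cv2.imwrite("pics/b.png",big)
```

```text
dish_red 41x40 (359.0, 149.5) [464.  182.3]
dish_green 38x38 (446.5, 188.5) [612.6 118.4]
dish_green 42x47 (460.5, 50.0) [613.  119.1]
dish_black 0x0 (-0.5, -0.5) [-64.7 191.2]
dish_yellow 39x38 (346.0, 203.5) [ 446.  -118.1]
dish_white (361, 230) [472.4  44.8]
dish_white (366, 102) [473.9  45. ]
black (455.5, 153) [622.3 -33.9]
mortar (459.5, 229) [ 627.2 -152.4]
cap_yel (np.float64(363.1), np.float64(150.3)) [464.1 184.8]
cap_grn max() iterable argument is empty
cap_grn max() iterable argument is empty
cap_red (np.float64(349.8), np.float64(211.2)) [ 447.9 -118.6]
cap_white (np.float64(466.1), np.float64(195.7)) [613.6 121.7]
cap_white (np.float64(488.1), np.float64(34.1)) [617.8 123.4]
Tred (240.2, 235.7) [464.3 180.2]
Twhite (292.6, 232.4) [472.  44.]
Tyel (355.7, 242.2) [ 445.3 -120.8]
Tgreen (265.2, 179.3) [612.7 116.4]
Tblack (322.6, 175.6) [622.2 -35.6]
Tcap_yel (235.9, 235.3) [464.  182.4]
Tcap_grn (292.4, 232.5) [470.1  42.5]
Tcap_red (357.5, 241.1) [ 447.6 -119.6]
Tcap_wh (261.2, 174.9) [611.9 118.7]
```

View pics/b.png

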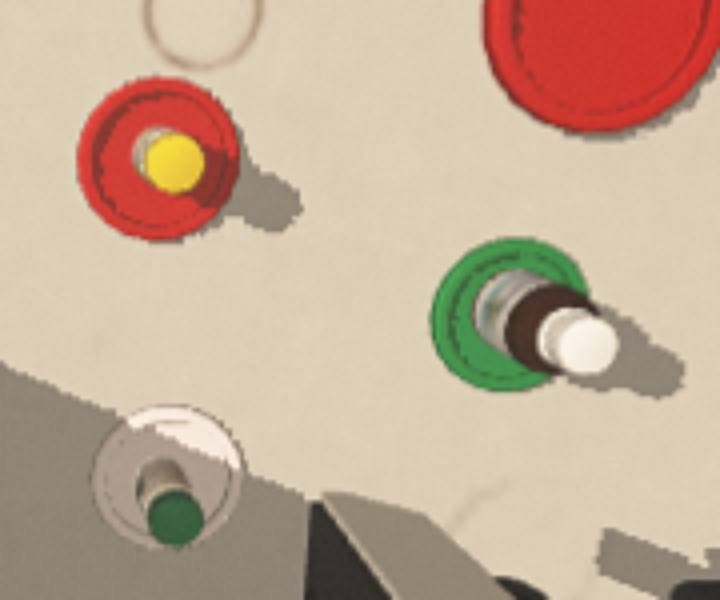

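```bash
cat >> h.py <<'E'
DISH={"red":(464.1,181.2),"white":(472.8,44.5),"yellow":(445.7,-119.5),"green":(612.8,117.7),"black":(622.2,-34.8)}
O=[np.pi,0,np.pi/2]; HI=150
def pick(xy,zt=17):
    robot.move_gripper(0.8); robot.move_ptp([*xy,HI],O)
    robot.move_linear([*xy,60],O,speed=150)
    s=robot.move_linear([*xy,zt],O,speed=60,f_stop=6); robot.move_gripper(0.0)
    print("pick stop",s,"width mm",93*robot.current_gripper_width(),robot.current_tcp_pos(),robot.current_t())
    robot.move_linear([*xy,HI],O,speed=120)
    print(" lifted width",93*robot.current_gripper_width())
def place(xy,zt=17,op=0.65):
    robot.move_linear([*xy,HI],O,speed=150)
    robot.move_linear([*xy,zt+6],O,speed=100)
    robot.sleep(.2)
    s=robot.move_linear([*xy,zt-1.5],O,speed=15,f_stop=2)
    print("place stop",s,robot.current_tcp_pos(),93*robot.current_gripper_width())
    robot.move_gripper(op); robot.sleep(.2)
    robot.move_linear([*xy,HI],O,speed=150); print(" t",robot.current_t())
E
python3 - <<'E'
from h import *
p=np.array([614,120.]); pick(p,20)
d=np.array(DISH["black"]); place(d,20)
robot.move_ptp([530,-90,330],O)
w=robot.get_image("wrist"); cv2.imwrite("pics/p1.png",w["img"]); np.save("p1.npy",w,allow_pickle=True)
E
```

```text
pick stop False width mm 34.78277839577188 [614.06255477 119.998676    20.08572847] 8.775
 lifted width 34.53070635728092
place stop True [622.20441164 -34.7934228   20.05849501] 34.561160040853714
 t 15.075
```

View pics/p1.png

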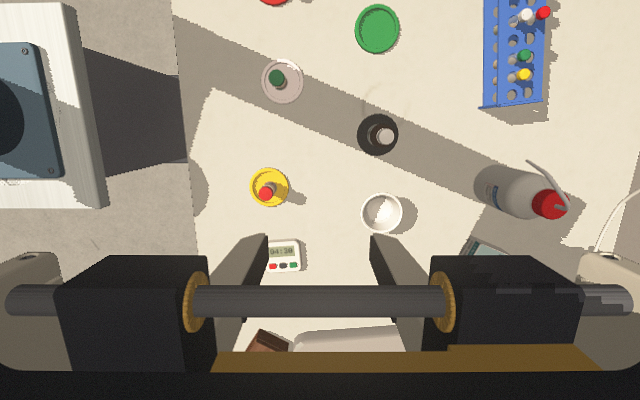

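The bottle stands upright in the black dish (378,134), and the green dish (377,28) is empty. I'll run a quick numeric check of the bottle and green dish positions, then continue.

Run:
```python
from h import *
w=np.load("p1.npy",allow_pickle=True).item()
print("green dish",pt(w,(377,28),7),"black dish",pt(w,(377.5,134),7),"bottle cap",pt(w,(384,135.5),75))
D=DISH
pick((470.8,43.5)); place(D["green"])
pick(D["black"],20); place(D["white"],20)
pick((464,182.8)); place(D["black"])
robot.move_ptp([470,-20,330],O)
w=robot.get_image("wrist"); cv2.imwrite("pics/p2.png",w["img"])
print(robot.current_t())
```

```text
green dish [614.66709051 118.58883729] black dish [622.49621877 -32.67316715] bottle cap [618.57824324 -32.72276022]
pick stop False width mm 22.22332774356184 [470.80405519  43.49130363  17.00510102] 19.875
 lifted width 22.538360757313956
place stop True [612.82404445 117.70865825  17.0204412 ] 22.3612039647083
 t 26.4333
pick stop False width mm 34.78557587330851 [622.23790477 -34.78290839  20.07342221] 29.8583
 lifted width 34.29881569586641
place stop True [472.84973829  44.490919    20.02027671] 34.84013155684029
 t 36.25
pick stop False width mm 22.872336853881873 [464.00982507 182.80109031  17.00888693] 39.8333
 lifted width 22.188575312976237
place stop True [622.21784788 -34.8079035   17.00283908] 22.510897947627633
 t 47.1167
48.1
```

View pics/p2.png

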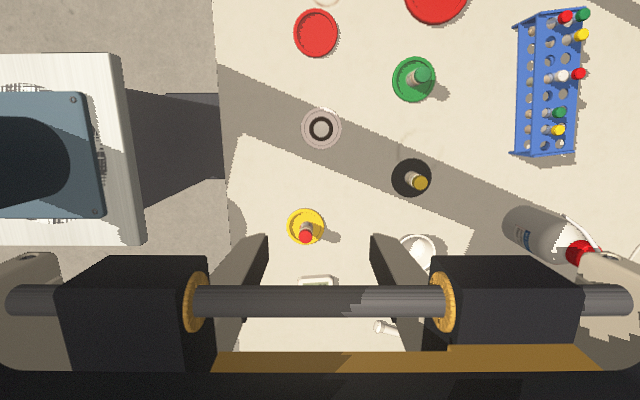

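The green vial is in the green dish (414,79), the bottle in the white dish (321,128) and the yellow vial in the black dish (411,178). All stand upright, the red dish (316,33) is empty, and the red vial is still in the yellow dish (306,228).

Run:
```python
from h import *
D=DISH
pick((447.8,-119.2)); place(D["red"])
pick(D["black"]); place(D["yellow"])
robot.move_linear([330,-60,330],O,speed=200)
robot.move_ptp([330,20,350],O)
a=robot.get_image("wrist")["img"]; T=robot.get_image("top"); t=T["img"][150:265,210:390]
cv2.imwrite("pics/p3.png",a); cv2.imwrite("pics/p3t.png",cv2.resize(t,None,fx=4,fy=4,interpolation=cv2.INTER_CUBIC))
print(robot.current_t())
```

```text
pick stop False width mm 22.401993368625295 [ 447.83652136 -119.22647517   17.01000835] 51.9167
 lifted width 22.184432084761355
place stop True [464.11948827 181.20417958  17.0015855 ] 22.62554532881904
 t 59.4167
pick stop False width mm 22.182505327422934 [622.21163369 -34.80128364  17.01816612] 63.4333
 lifted width 22.291747140170767
place stop True [ 445.73098126 -119.5073633    16.93482672] 22.55397728394161
 t 70.2333
72.0167
```

View pics/p3t.png

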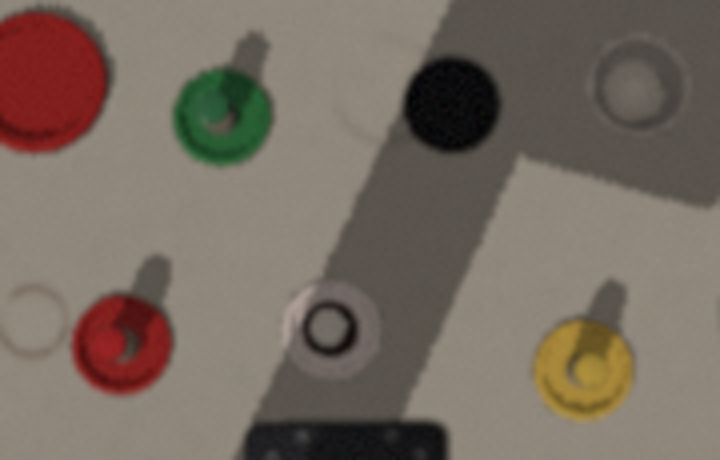

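View pics/p3.png

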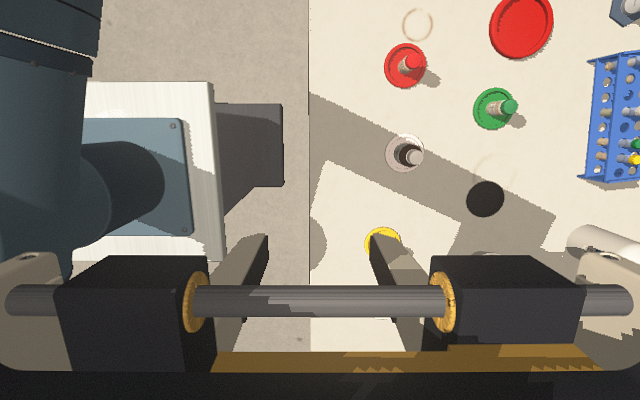

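Both views show each sample upright and central in the dish of its cap's colour. The black dish is empty, and the mortar is still at about (369.5,171) in the top image (370,170 at the start).

```bash
python3 -c "
from bench import robot
robot.hand_in(); print(robot.current_t())"
```

```text
the job is handed in; nothing more can be done
the job is handed in; nothing more can be done
```

All four samples are in the dishes of their own cap colours, and I handed the job in at about 72 s of the 115 s allowed. No verdict was reported.

I made six moves:
1. Bottle to the black dish.
2. Green vial to the green dish.
3. Bottle to the white dish.
4. Yellow vial to the black dish.
5. Red vial to the red dish.
6. Yellow vial to the yellow dish.

**Grips and placings:** Every grip read the expected width, about 22–23 mm for the vials and 34–35 mm for the bottle. Every placing stopped on floor contact at the same height the sample had been picked from, to within 0.1 mm.

**Last pictures (top and wrist):** All four samples stand upright and near the centre of their dishes, the black dish is empty, the mortar looks unmoved to within a pixel (about 2.6 mm), and the arm is clear. In the wrist view a finger hid part of the yellow dish, so that vial was confirmed from the top view only.

**Disagreements:** The top and wrist cameras differed by 2–3 mm on dish and cap positions. After the first placing, one picture put the bottle cap about 4 mm from the black dish's centre. Both are inside the 11 mm (bottle) and 17 mm (vial) limits, but I did not measure the final offsets numerically.

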